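# Switch on the soldering corner: light, air, then heat

### The job

Get the bench ready for soldering the leaded panel: with a fingertip, switch on the light box first, then the fume extractor, and the soldering station only after that, pressing the raised half of each rocker, or the extractor's push button, lightly until it is fully down. Nothing is to be picked up or shoved: the three appliances, the station's temperature dial and the glass and tools lying about all stay just as they are.

Things in the scene. Friction and masses are not known exactly. Their poses are not given: they have to be found in the camera images.
- light_box: Flat aluminium light box, 280 (x) by 360 (y) by 45 mm high, fixed to the bench; origin at the centre of its underside. White opal top, with a bare 50 mm control strip along its -x edge (nearest the robot); the rocker sits on the strip towards its +y end.
- light_switch_press (a point): Where to press the light box's black rocker (32 by 24 mm, in a 38 by 30 mm surround 2 mm high): a point on top of its raised half, 11 mm from the rocker's middle, 54 mm above the bench when off, 50 mm when on; it moves with the rocker. The point's own x axis points from the rocker's middle to its raised half, along the light box's +y (along the strip, away from the strip's middle).
- light_switch (a joint): Light box rocker, rad: 0 = off (start), 0.36 = fully pressed; on above 0.20. Shallow V of two flat 16 mm halves: one, marked with a short white line, stands raised, its edge 5.6 mm above the level half; pressing it down until level tips the switch on. No spring: it stays where left. Takes about 2 N at 14 mm from the middle, 3.5 N at 8 mm. Once down, its seat yields 1 mm per 4 N.
- extractor: Bench fume extractor: upright white box 130 (x) by 180 (y) by 200 mm high, standing loose (1.8 kg) on rubber feet, with a square grey grille on its -x face; origin at the centre of its underside. It may stand left or right of the robot.
- extractor_switch_top (a point): Centre of the top of the extractor's round grey latching push button (25 mm across, in a black surround 35 mm across and 3 mm high), in the middle of the extractor's top: 213 mm above the bench when off. It is pressed straight down 6 mm and stays down, 4 mm above its surround; about 2.5 N moves it.
- extractor_switch (a joint): Extractor push button, m: 0 = out, off (start), 0.006 = fully down; counts as on above 0.004. Once it is down, its seat yields about 1 mm per 4 N.
- station: Soldering station, loose (2.4 kg), left or right of the robot; origin under the centre of its 170 (x) by 210 (y) mm footprint. Case 140 mm wide on the -y side; control panel sloping from 75 mm high in front (-x) to 105 mm at the back: rocker towards +y, dial towards -y, display behind. Iron holder on the +y side: handle up to 150 mm high, 75 mm from the rocker's middle.
- station_switch_press (a point): Where to press the station's black rocker (same kind and size as the light box's): a point on top of its raised half, 11 mm from the rocker's middle, about 97 mm above the bench when off, 93 mm when on; it moves with the rocker. The point's own x axis points to the raised half, towards the station's back (+x); the panel rises 0.175 rad that way. Pressing straight down works.
- station_switch (a joint): Station rocker, rad: 0 = off (start), 0.36 = fully pressed; on above 0.20. Shallow V of two flat 16 mm halves: one, marked with a short white line, stands raised, its edge 5.6 mm above the level half; pressing it down until level tips the switch on. No spring: it stays where left. Takes about 2 N at 14 mm from the middle, 3.5 N at 8 mm. Once down, its seat yields 1 mm per 4 N.
- dial_mark (a point): Pointer mark near the rim of the station's round temperature dial (28 mm across, 14 mm high, its middle 66 mm to the -y side of the middle of the rocker), which turns easily and is to be left as set.
- panel: Leaded panel of square amber and clear panes, 180 by 250 by 6 mm, lying on the light box's opal top; origin at the centre of its underside.
- lathekin: Wooden lathekin (lead-opening stick), about 160 by 22 by 8 mm, lying along the light box's control strip on the -y side of the rocker; origin at the centre of its underside.
- flux_bottle: White flux bottle with a black cap, 44 mm across, 115 mm high, standing between the appliances; origin at the centre of its underside.
- solder_reel: Reel of solder, 62 mm across, 46 mm high, standing between the appliances; origin at the centre of its underside.
- pliers: Grozing pliers with black grips, 150 by 53 by 15 mm, lying on the bench in front of the robot; origin near their middle, on the bench.
- nail_tin: Round tin, 68 mm across, 65 mm high, left of the light box; origin at the centre of its underside.
- glass_stack: Stack of 100 by 100 mm glass samples, 20 mm high, right of the light box; origin at the centre of its underside.
- hammer: Hammer with a wooden handle, 250 mm long, lying on the bench at the far right; origin under the middle of its length.
Not all that is in view belongs to the job. Leave any green look-alike of the extractor alone.

How it is judged (in metres and radians):
On the way, in this order (a step that is already met when the one before it is completed fails the run):
1. the light box is switched on by the fingers, the other two still off (contact force between the fingers and light_box above 0.2 N and value of joint light_switch above 0.2 rad and value of joint extractor_switch below 0.004 m and value of joint station_switch below 0.2 rad), for 0.02 s.
2. the fume extractor is switched on by the fingers, the station still off (contact force between the fingers and extractor above 0.2 N and value of joint light_switch above 0.2 rad and value of joint extractor_switch above 0.004 m and value of joint station_switch below 0.2 rad), for 0.02 s.
3. the soldering station is switched on by the fingers (contact force between the fingers and station above 0.2 N and value of joint each of light_switch, station_switch above 0.2 rad and value of joint extractor_switch above 0.004 m), for 0.02 s.
At the end, for the whole second after the job is handed in: All three switches are on (rockers past 0.20 of 0.36 rad, push button past 4 of 6 mm); extractor and station upright, at rest and within 12 mm of where they stood, the dial's mark within 12 mm, and every other thing within 15 mm of where it lay (value of joint each of light_switch, station_switch above 0.2 rad and value of joint extractor_switch above 0.004 m and distance of each of extractor, station, dial_mark from where it was at the start of the episode below 0.012 m and angle between each of extractor, station's own z axis and vertical below 0.05 rad and linear speed of each of extractor, station below 0.02 m/s and distance of each of panel, lathekin, flux_bottle, solder_reel, pliers, nail_tin, glass_stack, hammer from where it was at the start of the episode below 0.015 m); the robot touches nothing.
It fails at once if the extractor is switched on before the light box (value of joint extractor_switch above 0.004 m and value of joint light_switch below 0.2 rad).
It fails at once if the soldering station is switched on before the extractor (value of joint station_switch above 0.2 rad and value of joint extractor_switch below 0.004 m).
It fails at once if an appliance is pressed with more than 25 N (contact force between the fingers and light_box above 25 N or contact force between the fingers and extractor above 25 N or contact force between the fingers and station above 25 N).
It fails at once if an appliance is shoved or lifted by 12 mm or tipped, or the dial turned (its mark moves 12 mm) (distance of any of dial_mark, extractor, station from where it was at the start of the episode above 0.012 m or angle between any of extractor, station's own z axis and vertical above 0.1 rad).
It fails at once if a bystander is moved or lifted by more than 15 mm (distance of any of panel, lathekin, flux_bottle, solder_reel, pliers, nail_tin, glass_stack, hammer from where it was at the start of the episode above 0.015 m).
It also fails if it takes over 54 s, if anything falls off the work surface, if the arm or the gripper's body presses on something with over 40 N, if the wrist force passes 120 N, or if a joint passes its speed limit or range.

### The arm

A 6-joint arm with a two-finger parallel gripper is mounted at the origin on the work surface. World frame = base frame: x ahead of the robot, y to its left, z up, the work surface at z = 0. Lengths are in mm, angles in rad, forces in N, time in s.
With the tool pointing down it reaches from about 275 to 725 mm from the base axis. Payload 5.6 kg.
Tool frame: the origin (TCP) lies on the centre line of the jaws, within the pads' length; the fingertips stand 25 mm ahead of it and the grasp point (between the pads) lies 6 mm ahead of it (arm.tip_reach is the distance from the TCP to the fingertips, in mm); y points along the fingers, z is the direction in which the jaws open and shut, and the axes are right-handed (so a half turn about y gives the same grasp; the last joint's range is limited). The gripper opens to 85 mm and grips with 20 to 120 N. Pads are 22 mm wide; open, the fingers measure 114 mm over their backs; the gripper's body (76 mm by 85 mm) begins 54 mm behind the grasp point. The pads swing forward as they close: fully open they stand 13 mm farther back than shut.
Start: joints at [1.633, 0.255, 0.108, 0, -1.424, -0.285], TCP at [121.501, 536.405, 256.283] pointing down, gripper open.
Joint ranges: [-2.95, 2.95], [-1.21, 1.97], [-1.09, 1.5], [-2.87, 1.71], [-2.94, -0.07], [-3.05, 3.05]. Speed limits (rad/s): [2.57, 2.57, 3.14, 3.14, 3.14, 3.14].

### API

Orientations are given as a unit quaternion [x, y, z, w].
In Python, from rig import arm gives the robot as it stands. The module is installed in compiled form; this text tells all that it offers.
- The arm moves only by the tool apply_moves, never from a script. Its argument "deltas" is a list of rows, each an object of numbers: "x", "y", "z": the shift along the tool's x, y, z scaled (see below); "turn": the turn about the tool's y scaled (see below). In form: [{"x": .., "y": .., "z": .., "turn": ..}, ...]. A call has 1 to 20 rows; each row is the pose to reach, as a shift and turn from the pose measured when the call began, along the tool's axes at that moment, turning the shorter way round; what a row does not reach only later rows make up. The controller multiplies each number of a shift by 0.4 m and each number of a turn by pi rad. A row lasts 1/10 s, in which the tool goes at most 50 mm and 8.59 degrees, less where a joint would pass 70% of its speed; a pose out of reach is approached as far as the arm can. A call with a number of a shift or a turn outside -1 to 1 is refused whole. A call with a gripper value outside its range is refused whole. "claw" is the opening, from -1 (shut) to 1 (fully open), so that 0 is half open, set as the call begins (left out, the last holds). The fingers move at their own pace and stop on an object; the grip force is fixed at half the most. Time passes only in rows, so rows that repeat a pose let the fingers close. It gives the time, the measured TCP pose, the force and the opening at its end, in the units of the state.
- arm.get_state(): the state, without advancing time (a new reading comes with each control period).
- arm.capture(name): name is "side" or "top" or "wrist"; returns (picture, depth): 400x640x3 uint8, red, green, blue; 400x640 float32, mm along the optical axis (not along the pixel's ray), 0 where there is no reading.
- arm.get_calibration(name): a dict with "camera_matrix" (3x3 intrinsics, pixels), "D" ([k1, k2, p1, p2, k3] as OpenCV has them; the pictures are not rectified), "view" (4x4, takes a point from world to camera coordinates). Camera axes: x right, y down, z forward; pixel columns grow to the right and rows downward; lengths in mm; the calibration is good to about 2 mm. A picture is of the moment at which its call begins: read the wrist's pose just before it. get_calibration takes no time and is no camera call; for the wrist camera it gives the pose at the moment of the call.
- arm.sign_off(): hands the job in, once; it reports no verdict.
The state is a dict: "t": time; "joint_positions": joint angles; "joint_vel": joint speeds; "joint_torque": joint torques, N m; "tcp_pos": TCP position; "eef_rot": TCP orientation; "contact_force": force on the tool from outside, world axes, zero at the start; "ft_torque": the same for the moment, N m; "gripper_width": finger opening in mm.
Only numpy, scipy, OpenCV 4.12 (cv2) and the standard library are available. Lean on these libraries where they do the work, as an engineer would, in place of code of your own. Each camera call takes 0.05 s, during which the arm holds its last target. There are 200 camera calls.

## Working session

There is one attempt and no reset: what is moved stays moved. The work goes in short steps, Python scripts to look and compute and a tool call to move; the robot and the scene stay as the last step left them, time stands still between calls to the robot, and variables do not carry over. Pictures are saved under pics/ and viewed, about 8 in all and at most 12, crops included, and the job is handed in when it is done.

Besides the shell and the picture viewer there is one more tool, called after "Request:" as name(argument=value, ...) on one line, values as JSON. apply_moves: Moves the arm, as the interface text tells. Its arguments: {"type":"object","properties":{"deltas":{"type":"array","items":{"type":"object","properties":{"x":{"type":"number"},"y":{"type":"number"},"z":{"type":"number"},"turn":{"type":"number"}}}},"claw":{"type":"number"}},"required":["deltas"]}

```bash
mkdir -p pics; cat > h.py <<'E'
import numpy as np, cv2
from rig import arm
from scipy.spatial.transform import Rotation as R
def cap(n):
    c=arm.get_calibration(n); p,d=arm.capture(n); np.savez(f'{n}.npz',p=p,d=d,K=c['camera_matrix'],D=c['D'],V=c['view']); return p,d
def ld(n):
    z=np.load(f'{n}.npz'); return z
def ray(z,uv):
    uv=np.array(uv,float).reshape(-1,1,2)
    n=cv2.undistortPoints(uv,z['K'],z['D'])[:,0]
    V=z['V']; dc=np.c_[n,np.ones(len(n))]; return -V[:3,:3].T@V[:3,3], dc@V[:3,:3]
def onz(z,uv,h):
    o,d=ray(z,uv); return o+d*((h-o[2])/d[:,2])[:,None]
def dep(z,uv):
    o,d=ray(z,uv); return o+d*np.array([z['d'][int(v),int(u)] for u,v in uv])[:,None]
def proj(z,P):
    V=z['V']; return cv2.projectPoints(np.array(P,float).reshape(-1,3),cv2.Rodrigues(V[:3,:3])[0],V[:3,3],z['K'],z['D'])[0][:,0]
E
python3 - <<'E'
from h import *
for n in('top','side'):
    p,d=cap(n); cv2.imwrite(f'pics/{n}0.png',p[...,::-1])
s=arm.get_state(); print(s['t'],s['tcp_pos'],s['eef_rot'],s['gripper_width'],s['contact_force'])
print(R.from_quat(s['eef_rot']).as_matrix().round(3), arm.tip_reach)
E
```

```text
0.1 [121.4033496  536.02410095 255.49389222] [-0.07859352 -0.70212367  0.70331811  0.07867056] 85.72543200204967 [ 0.26730472  0.56389739 -0.56388343]
[[-0.975 -0.    -0.221]
 [ 0.221 -0.002 -0.975]
 [-0.    -1.     0.002]] 25.0
```

View pics/top0.png

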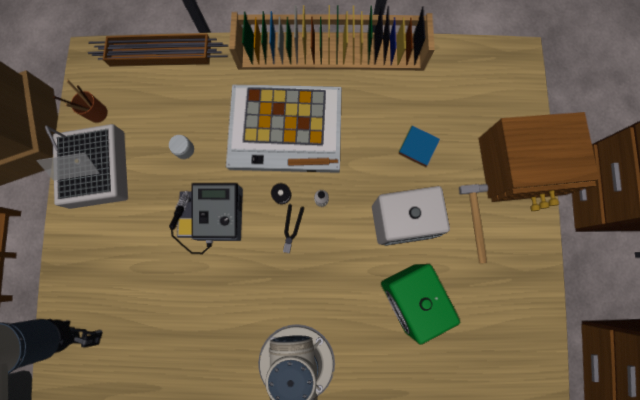

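View pics/side0.png

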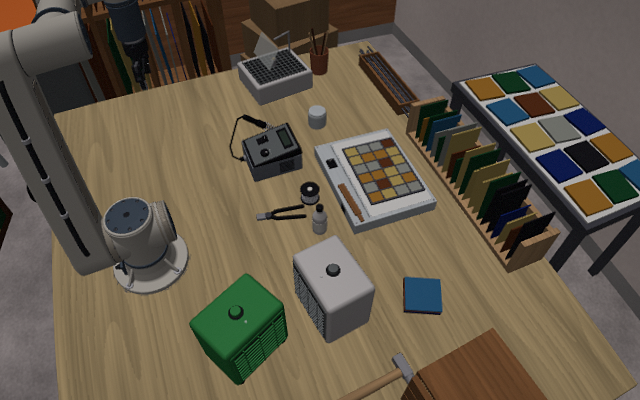

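The top view shows these, with pixels:
- **Light box:** (285,128), with its rocker at (257,159).
- **Station:** (215,210), with its rocker near (203,216) and dial at (224,220).
- **Extractor candidates:** the white box at (411,215), the green look-alike at (420,303), and a white gridded appliance at (90,165). The white box at (411,215) fits, as an upright white box with a button in the middle of its top.

I'll confirm these in one enlarged crop sheet and measure.

```bash
python3 - <<'E'
from h import *
z=ld('top'); p=z['p'][...,::-1]
c=[(257,159),(207,213),(413,214)]
out=[]
g=cv2.cvtColor(p,cv2.COLOR_BGR2GRAY)
for (u,v),r,h,t in zip(c,[20,30,36],[47,93,205],[50,60,105]):
    out.append(cv2.resize(p[v-r:v+r,u-r:u+r],(266,266),interpolation=cv2.INTER_CUBIC))
    m=(g[v-r:v+r,u-r:u+r]<t).astype('uint8')
    n,l,s,ce=cv2.connectedComponentsWithStats(m)
    for i in range(1,n):
        if s[i,4]>15: print((u,v),s[i],ce[i]+[u-r,v-r],onz(z,[ce[i]+[u-r,v-r]],h).round(1))
cv2.imwrite('pics/crops.png',np.hstack(out))
s=ld('side')
for q in [(415,213),(257,159),(203,216)]: print(q,dep(z,[q]).round(1))
E
```

```text
(257, 159) [15 17 11  7 71] [257.3943662  159.09859155] [[622.8 130.6  47. ]]
(207, 213) [  0   0  60  58 657] [205.60273973 211.33028919] [[449.7 272.9  93. ]]
(207, 213) [ 21   6  31  11 329] [213.34650456 193.81762918] [[502.9 252.2  93. ]]
(207, 213) [ 22  28  10  13 128] [203.4296875 217.       ] [[432.6 278.6  93. ]]
(207, 213) [43 33 10 10 61] [223.86885246 220.91803279] [[421.5 216.4  93. ]]
(413, 214) [  0  18  70  50 547] [396.82084095 232.36745887] [[ 382.1 -275.6  205. ]]
(413, 214) [ 32  29  12  12 119] [414.54621849 212.4789916 ] [[ 435.8 -324.6  205. ]]
(415, 213) [[ 433.6 -324.4  211.6]]
(257, 159) [[623.8 132.3  44.5]]
(203, 216) [[435.6 280.3  92.4]]
```

View pics/crops.png

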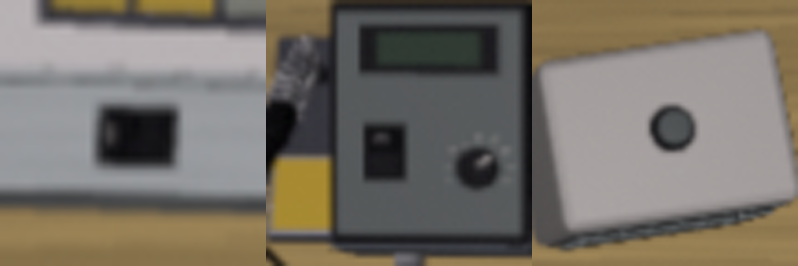

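The crops confirm all three. The light rocker has its white line on the left (+y). The station rocker has its line towards the back, with the dial to its right. The white box's button is central on its top.

I'll shut the claw and move over the light box rocker with tool x (22 mm wide) along world y. Contact should be at the outer edge of the raised half, about 15 mm from the rocker's middle.

```bash
cat >> h.py <<'E'
def delta(T,yaw=None,base=None):
    s=arm.get_state(); M=R.from_quat(s['eef_rot']).as_matrix(); d=np.array(T)-s['tcp_pos']
    t=0
    if yaw is not None:
        cur=np.arctan2(M[1,0],M[0,0]); t=-((yaw-cur+np.pi)%(2*np.pi)-np.pi)/np.pi
    print('t',round(s['t'],2),'tcp',np.round(s['tcp_pos'],1),'F',np.round(s['contact_force'],1),'delta',np.round(M.T@d/400,4),'turn',round(t,4))
E
python3 -c "
from h import *
delta([400,330,250],np.pi/2); delta([623,147,200],np.pi/2)"
```

```text
t 0.1 tcp [121.4 536.  255.5] F [ 0.3  0.6 -0.6] delta [-0.7931  0.0144  0.3484] turn 0.4291
t 0.1 tcp [121.4 536.  255.5] F [ 0.3  0.6 -0.6] delta [-1.4379  0.14    0.6711] turn 0.4291
```

Request:
apply_moves(deltas=[{"x": -0.1, "y": 0, "z": 0.044, "turn": 0.045}, {"x": -0.2, "y": 0, "z": 0.088, "turn": 0.09}, {"x": -0.3, "y": 0, "z": 0.13, "turn": 0.135}, {"x": -0.4, "y": 0, "z": 0.176, "turn": 0.18}, {"x": -0.5, "y": 0, "z": 0.22, "turn": 0.225}, {"x": -0.6, "y": 0, "z": 0.264, "turn": 0.27}, {"x": -0.7, "y": 0, "z": 0.31, "turn": 0.315}, {"x": -0.793, "y": 0, "z": 0.348, "turn": 0.36}, {"x": -0.793, "y": 0, "z": 0.348, "turn": 0.4}, {"x": -0.793, "y": 0, "z": 0.348, "turn": 0.429}, {"x": -0.793, "y": 0, "z": 0.348, "turn": 0.429}], claw=-1)

```text
t: 1.2
tcp_pos: [400.1, 329.7, 255.2]
eef_rot: [0.501, 0.499, -0.501, -0.5]
contact_force: [0.7, 0.4, 0.8]
gripper_width: -0.1
```

```bash
python3 -c "
from h import *
delta([623,147,200],np.pi/2)"
```

```text
t 1.2 tcp [400.1 329.7 255.2] F [0.7 0.4 0.8] delta [-0.4556  0.1386 -0.5581] turn -0.0005
```

Request:
apply_moves(deltas=[{"x": -0.08, "y": 0.0, "z": -0.095}, {"x": -0.16, "y": 0.02, "z": -0.19}, {"x": -0.24, "y": 0.04, "z": -0.285}, {"x": -0.32, "y": 0.08, "z": -0.38}, {"x": -0.4, "y": 0.12, "z": -0.48}, {"x": -0.456, "y": 0.139, "z": -0.558}, {"x": -0.456, "y": 0.139, "z": -0.558}, {"x": -0.456, "y": 0.139, "z": -0.558}])

```text
schema error: expected keys x, y, z, turn
```

```bash
python3 - <<'E'
from h import *
delta([623,147,200],np.pi/2)
p,d=cap('wrist'); z=ld('wrist'); b=p[...,::-1].copy()
t=arm.get_state()['tcp_pos']
print(proj(z,[t-[0,0,25],[623,131,52],[623,147,52]]))
cv2.imwrite('pics/w1.png',b)
E
```

```text
t 1.2 tcp [400.1 329.7 255.2] F [0.7 0.4 0.8] delta [-0.4556  0.1386 -0.5581] turn -0.0005
[[324.77840786 269.65582504]
 [ 50.93128228 -59.54537731]
 [ 55.3330612  -37.11494154]]
```

View pics/w1.png

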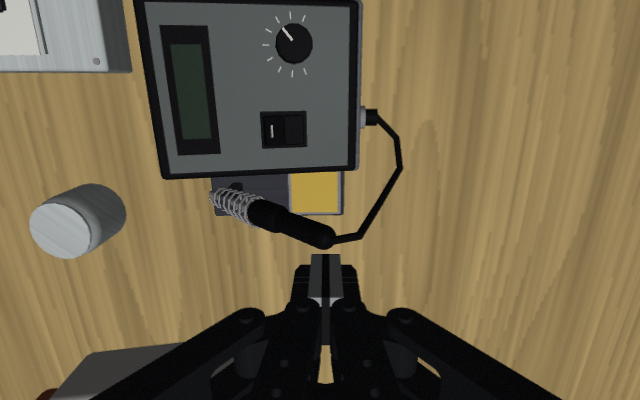

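The move was refused because the rows lacked "turn". The wrist view still shows the station well: rocker at (284,130) with its white line at (272,130), dial at (294,43), and the iron handle ending at (325,238).

Request:
apply_moves(deltas=[{"x": -0.08, "y": 0.0, "z": -0.095, "turn": 0}, {"x": -0.16, "y": 0.02, "z": -0.19, "turn": 0}, {"x": -0.24, "y": 0.04, "z": -0.285, "turn": 0}, {"x": -0.32, "y": 0.08, "z": -0.38, "turn": 0}, {"x": -0.4, "y": 0.12, "z": -0.48, "turn": 0}, {"x": -0.456, "y": 0.139, "z": -0.558, "turn": 0}, {"x": -0.456, "y": 0.139, "z": -0.558, "turn": 0}, {"x": -0.456, "y": 0.139, "z": -0.558, "turn": 0}])

```text
t: 2.05
tcp_pos: [623.6, 147.3, 198.7]
eef_rot: [-0.499, -0.499, 0.502, 0.499]
contact_force: [-0.1, 0.6, -0.2]
gripper_width: 0.0
```

```bash
python3 - <<'E'
from h import *
z=ld('wrist')
print('station rocker mid/line/dial', onz(z,[(284,130)],91).round(1),onz(z,[(272,130)],97).round(1),onz(z,[(294,43)],104).round(1),dep(z,[(272,130),(294,130)]).round(1))
delta([623,147,200],np.pi/2)
p,d=cap('wrist'); z=ld('wrist')
t=arm.get_state()['tcp_pos']
print(proj(z,[t-[0,0,25],[623,131,52],[623,147,52]]))
cv2.imwrite('pics/w2.png',p[...,::-1])
E
```

```text
station rocker mid/line/dial [[433.5 280.5  91. ]] [[442.5 279.7  97. ]] [[422.2 216.  104. ]] [[442.4 279.6  97.7]
 [425.3 280.6  90.2]]
t 2.05 tcp [623.6 147.3 198.7] F [-0.1  0.6 -0.2] delta [-0.0007 -0.0033  0.0014] turn 0.0008
[[325.05707886 271.72929889]
 [324.94173041 174.01906104]
 [324.88317197 192.89723075]]
```

View pics/w2.png

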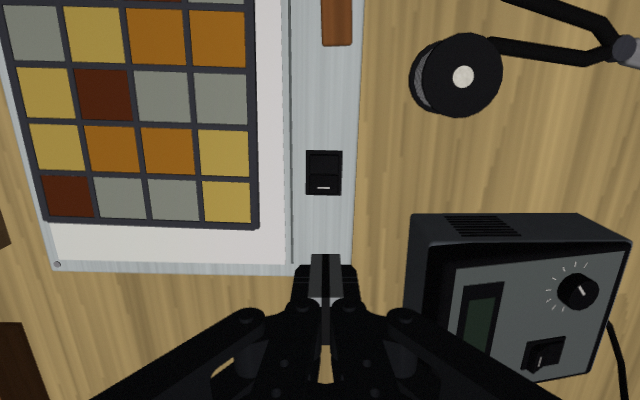

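The rocker surround centre is at (324,173), against (325,174) predicted, so the position is confirmed to about 1 mm. The tip stands over the outer edge of the raised half. I'll descend fast, then slowly.

Request:
apply_moves(deltas=[{"x": 0, "y": 0.1, "z": 0, "turn": 0}, {"x": 0, "y": 0.18, "z": 0, "turn": 0}, {"x": 0, "y": 0.25, "z": 0, "turn": 0}, {"x": 0, "y": 0.28, "z": 0, "turn": 0}, {"x": 0, "y": 0.285, "z": 0, "turn": 0}, {"x": 0, "y": 0.29, "z": 0, "turn": 0}, {"x": 0, "y": 0.294, "z": 0, "turn": 0}, {"x": 0, "y": 0.298, "z": 0, "turn": 0}, {"x": 0, "y": 0.298, "z": 0, "turn": 0}])

```text
t: 3.0
tcp_pos: [623.3, 148.0, 81.1]
eef_rot: [-0.499, -0.5, 0.502, 0.499]
contact_force: [-0.5, -0.6, 0.8]
gripper_width: -0.2
```

Request:
apply_moves(deltas=[{"x": 0, "y": 0.004, "z": 0, "turn": 0}, {"x": 0, "y": 0.007, "z": 0, "turn": 0}, {"x": 0, "y": 0.01, "z": 0, "turn": 0}, {"x": 0, "y": 0.0125, "z": 0, "turn": 0}, {"x": 0, "y": 0.0125, "z": 0, "turn": 0}])

```text
t: 3.5
tcp_pos: [623.6, 148.2, 76.1]
eef_rot: [-0.5, -0.501, 0.501, 0.499]
contact_force: [0.5, 2.2, 1.9]
gripper_width: -0.1
```

Request:
apply_moves(deltas=[{"x": 0, "y": 0.0025, "z": 0, "turn": 0}, {"x": 0, "y": 0.005, "z": 0, "turn": 0}, {"x": 0, "y": 0.005, "z": 0, "turn": 0}])

```text
t: 3.8
tcp_pos: [623.6, 148.2, 74.2]
eef_rot: [-0.5, -0.501, 0.501, 0.499]
contact_force: [-0.6, 1.8, 3.2]
gripper_width: -0.1
```

Request:
apply_moves(deltas=[{"x": 0, "y": 0.0025, "z": 0, "turn": 0}, {"x": 0, "y": 0.004, "z": 0, "turn": 0}, {"x": 0, "y": 0.004, "z": 0, "turn": 0}])

```text
t: 4.1
tcp_pos: [623.7, 148.2, 73.2]
eef_rot: [-0.5, -0.501, 0.501, 0.498]
contact_force: [-2.0, 0.8, 7.1]
gripper_width: -0.0
```

Force rose from 3 to 7 N over 1 mm, so the rocker is on its seat. I'll retreat upward and verify.

Request:
apply_moves(deltas=[{"x": 0, "y": -0.03, "z": 0, "turn": 0}, {"x": 0, "y": -0.12, "z": 0, "turn": 0}, {"x": 0, "y": -0.22, "z": 0, "turn": 0}, {"x": 0, "y": -0.32, "z": 0, "turn": 0}, {"x": 0, "y": -0.32, "z": 0, "turn": 0}])

```text
t: 4.6
tcp_pos: [626.4, 148.4, 208.7]
eef_rot: [0.502, 0.504, -0.498, -0.496]
contact_force: [1.6, -0.0, -0.0]
gripper_width: -0.1
```

```bash
python3 - <<'E'
from h import *
p,d=cap('wrist'); z=ld('wrist')
for y in (119,123,127,131,135,139,143,146): 
    q=proj(z,[[623,y,51]])[0]; print(y,dep(z,[q])[0].round(1))
T=np.array([435,-324.5,300]); delta(T); delta([530,-100,300])
zt=ld('top'); print('btn',onz(zt,[(414.6,212.4)],212).round(1))
s=ld('side'); print('side btn pred',proj(s,[[435,-324.5,213]]))
g=cv2.cvtColor(s['p'],cv2.COLOR_RGB2GRAY)[255:285,318:350]
m=(g<75).astype('uint8'); n,l,st,c=cv2.connectedComponentsWithStats(m)
print([(st[i],c[i]+[318,255]) for i in range(1,n) if st[i,4]>20])
E
```

```text
119 [623.  118.   55.9]
123 [623.  122.5  53.2]
127 [623.  126.9  51.4]
131 [623.  130.8  52. ]
135 [623.  134.9  51.3]
139 [623.  139.4  49.7]
143 [623.  143.1  50.6]
146 [623.  145.9  51.2]
t 4.65 tcp [625.  148.5 205.1] F [-0.3  0.  -0.8] delta [-1.1805 -0.2411  0.4778] turn 0
t 4.65 tcp [625.  148.5 205.1] F [-0.3  0.  -0.8] delta [-0.6202 -0.2392  0.2382] turn 0
btn [[ 435.1 -323.3  212. ]]
side btn pred [[331.48064994 267.05322761]]
[(array([ 8, 10, 14, 12, 89], dtype=int32), array([332.58426966, 271.51685393]))]
```

The light box is on: the +y half is level at about 50.5 mm and the -y edge is up at 56 mm. Next is the extractor.

Request:
apply_moves(deltas=[{"x": -0.05, "y": -0.08, "z": 0.02, "turn": 0}, {"x": -0.14, "y": -0.14, "z": 0.055, "turn": 0}, {"x": -0.24, "y": -0.19, "z": 0.095, "turn": 0}, {"x": -0.34, "y": -0.24, "z": 0.135, "turn": 0}, {"x": -0.44, "y": -0.24, "z": 0.175, "turn": 0}, {"x": -0.54, "y": -0.24, "z": 0.21, "turn": 0}, {"x": -0.64, "y": -0.24, "z": 0.25, "turn": 0}, {"x": -0.74, "y": -0.24, "z": 0.29, "turn": 0}, {"x": -0.84, "y": -0.24, "z": 0.33, "turn": 0}, {"x": -0.92, "y": -0.24, "z": 0.37, "turn": 0}, {"x": -0.98, "y": -0.24, "z": 0.4, "turn": 0}, {"x": -0.98, "y": -0.24, "z": 0.4, "turn": 0}])

```text
t: 5.85
tcp_pos: [463.7, -246.6, 298.9]
eef_rot: [0.501, 0.501, -0.499, -0.499]
contact_force: [0.3, 0.8, 0.5]
gripper_width: 0.1
```

```bash
python3 - <<'E'
from h import *
p,d=cap('wrist'); z=ld('wrist')
q=proj(z,[[435,-324,213],[435,-324,203]]); print(q)
u,v=q[0].astype(int); b=p[...,::-1].copy(); 
cv2.imwrite('pics/w3.png',b)
print(dep(z,[q[0]]).round(1))
w=np.argwhere((z['d']>0))
# points 207..216 mm high from depth
vv,uu=np.mgrid[0:400:1,0:640:1]; uv=np.c_[uu.ravel(),vv.ravel()]
P=dep(z,uv); k=(abs(P[:,2]-212.5)<4)&(np.hypot(P[:,0]-435,P[:,1]+324)<40)
print(k.sum(),P[k].mean(0) if k.any() else '')
delta([435,-324,265],np.pi/2)
E
```

```text
[[374.86735501  97.16678786]
 [372.63400531  96.60019903]]
[[ 435.  -324.   213.1]]
1460 [ 438.22170681 -326.2929553   213.01940675]
t 5.9 tcp [ 464.5 -245.4  298.9] F [1.6 1.4 1. ] delta [-0.1965  0.0842  0.0744] turn 0.0002
```

View pics/w3.png

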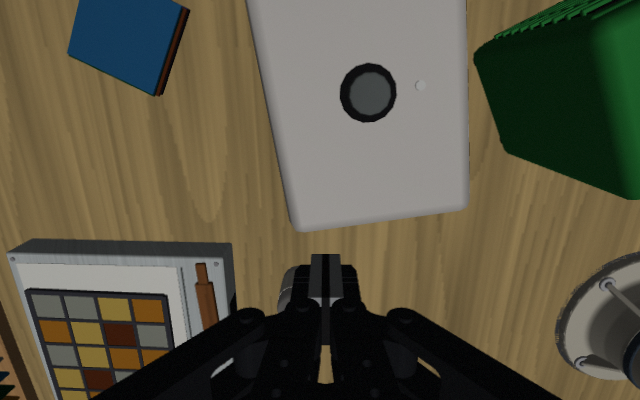

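The wrist view shows the button at (369,93), and depth gives (438,-326,213). The height matches 213. The green look-alike at (570,110) is clear of the path.

Request:
apply_moves(deltas=[{"x": -0.1, "y": 0.0, "z": 0.033, "turn": 0}, {"x": -0.202, "y": 0.02, "z": 0.066, "turn": 0}, {"x": -0.202, "y": 0.09, "z": 0.066, "turn": 0}, {"x": -0.202, "y": 0.125, "z": 0.066, "turn": 0}, {"x": -0.202, "y": 0.137, "z": 0.066, "turn": 0}, {"x": -0.202, "y": 0.144, "z": 0.066, "turn": 0}, {"x": -0.202, "y": 0.146, "z": 0.066, "turn": 0}, {"x": -0.202, "y": 0.146, "z": 0.066, "turn": 0}])

```text
t: 6.7
tcp_pos: [439.0, -326.0, 241.0]
eef_rot: [0.501, 0.502, -0.499, -0.498]
contact_force: [-0.3, 1.1, -0.4]
gripper_width: -0.1
```

Contact is expected at TCP 238, with full travel at 232.

Request:
apply_moves(deltas=[{"x": 0, "y": 0.004, "z": 0, "turn": 0}, {"x": 0, "y": 0.008, "z": 0, "turn": 0}, {"x": 0, "y": 0.012, "z": 0, "turn": 0}, {"x": 0, "y": 0.016, "z": 0, "turn": 0}, {"x": 0, "y": 0.02, "z": 0, "turn": 0}, {"x": 0, "y": 0.0225, "z": 0, "turn": 0}, {"x": 0, "y": 0.0225, "z": 0, "turn": 0}])

```text
t: 7.4
tcp_pos: [439.2, -326.0, 232.0]
eef_rot: [0.501, 0.502, -0.499, -0.498]
contact_force: [1.7, 1.2, 2.6]
gripper_width: 0.4
```

Request:
apply_moves(deltas=[{"x": 0, "y": 0.0025, "z": 0, "turn": 0}, {"x": 0, "y": 0.004, "z": 0, "turn": 0}, {"x": 0, "y": 0.004, "z": 0, "turn": 0}])

```text
t: 7.7
tcp_pos: [439.3, -326.0, 230.8]
eef_rot: [0.501, 0.502, -0.499, -0.498]
contact_force: [-0.3, 2.0, 4.2]
gripper_width: -0.1
```

Request:
apply_moves(deltas=[{"x": 0, "y": -0.05, "z": 0, "turn": 0}, {"x": 0, "y": -0.15, "z": 0, "turn": 0}, {"x": 0.1, "y": -0.18, "z": -0.03, "turn": 0}, {"x": 0.2, "y": -0.18, "z": -0.06, "turn": 0}, {"x": 0.2, "y": -0.18, "z": -0.06, "turn": 0}, {"x": 0.2, "y": -0.18, "z": -0.06, "turn": 0}])

```text
t: 8.3
tcp_pos: [462.6, -245.3, 302.4]
eef_rot: [0.5, 0.502, -0.499, -0.498]
contact_force: [-0.3, -0.6, 0.3]
gripper_width: 0.3
```

```bash
python3 - <<'E'
from h import *
p,d=cap('wrist'); z=ld('wrist')
for P in ([438,-326,207],[441,-329,207],[434,-322,207]): print(dep(z,proj(z,[P])).round(1))
for a in (np.pi,0): delta([449,279.5,190],a)
E
```

```text
[[ 438.  -326.   207.4]]
[[ 440.9 -329.   205.9]]
[[ 462.  -329.3  420.4]]
t 8.35 tcp [ 462.4 -245.9  302.3] F [-0.6 -0.9  0.3] delta [1.3136 0.2807 0.0321] turn -0.4993
t 8.35 tcp [ 462.4 -245.9  302.3] F [-0.6 -0.9  0.3] delta [1.3136 0.2807 0.0321] turn 0.5007
```

The button reads 207 mm, so it is latched down. Now to the station, turning the tool so its 22 mm width lies along the rocker axis.

Request:
apply_moves(deltas=[{"x": 0.08, "y": 0, "z": 0, "turn": -0.045}, {"x": 0.18, "y": 0, "z": 0, "turn": -0.09}, {"x": 0.28, "y": 0, "z": 0, "turn": -0.135}, {"x": 0.38, "y": 0, "z": 0, "turn": -0.18}, {"x": 0.48, "y": 0, "z": 0, "turn": -0.225}, {"x": 0.58, "y": 0, "z": 0, "turn": -0.27}, {"x": 0.68, "y": 0, "z": 0, "turn": -0.315}, {"x": 0.78, "y": 0, "z": 0, "turn": -0.36}, {"x": 0.88, "y": 0, "z": 0, "turn": -0.4}, {"x": 0.96, "y": 0, "z": 0, "turn": -0.44}, {"x": 1.0, "y": 0, "z": 0, "turn": -0.467}, {"x": 1.0, "y": 0, "z": 0, "turn": -0.467}, {"x": 1.0, "y": 0, "z": 0, "turn": -0.467}])

```text
t: 9.65
tcp_pos: [461.7, 153.3, 301.9]
eef_rot: [-0.038, -0.706, 0.706, 0.035]
contact_force: [0.7, -1.0, 0.1]
gripper_width: -0.0
```

```bash
python3 -c "
from h import *
delta([448.5,278.7,200],np.pi-.1)"
```

```text
t 9.65 tcp [461.7 153.3 301.9] F [ 0.7 -1.   0.1] delta [ 0.0664  0.2542 -0.3086] turn -0.0011
```

Request:
apply_moves(deltas=[{"x": 0.022, "y": 0, "z": -0.1, "turn": 0}, {"x": 0.044, "y": 0, "z": -0.2, "turn": 0}, {"x": 0.066, "y": 0.05, "z": -0.3, "turn": 0}, {"x": 0.066, "y": 0.13, "z": -0.309, "turn": 0}, {"x": 0.066, "y": 0.2, "z": -0.309, "turn": 0}, {"x": 0.066, "y": 0.25, "z": -0.309, "turn": 0}, {"x": 0.066, "y": 0.25, "z": -0.309, "turn": 0}, {"x": 0.066, "y": 0.25, "z": -0.309, "turn": 0}])

```text
t: 10.45
tcp_pos: [449.5, 277.8, 202.5]
eef_rot: [-0.039, -0.706, 0.707, 0.035]
contact_force: [-0.8, 0.5, 0.9]
gripper_width: 0.0
```

```bash
python3 - <<'E'
from h import *
p,d=cap('wrist'); z=ld('wrist'); b=p[...,::-1].copy()
t=arm.get_state()['tcp_pos']
q=proj(z,[[433.5,280.5,91],[448.5,278.7,97],t-[0,0,25]]); print(q)
cv2.imwrite('pics/w4.png',b)
delta([448.5,278.7,128],np.pi-.1)
E
```

```text
[[324.28462665 228.74491284]
 [324.56282608 212.54903853]
 [324.97366079 269.84713175]]
t 10.5 tcp [449.7 278.3 203.2] F [0.1 0.  0.3] delta [ 0.0043  0.1879 -0.0005] turn -0.0017
```

View pics/w4.png

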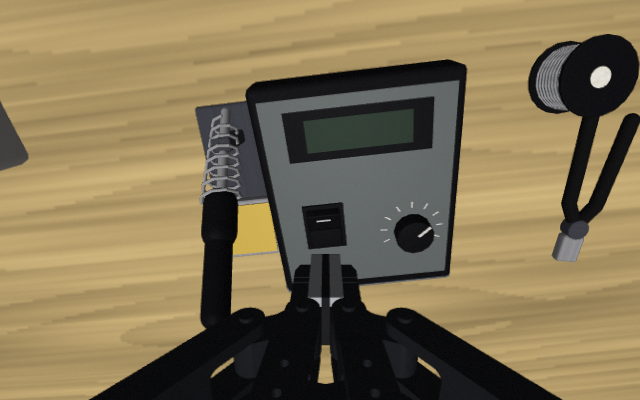

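The rocker is at (325,226), against (324,229) predicted, and its white line is at (324,219) on the far side. The handle at (217,260) and dial at (414,233) are clear of the fingertip. Descending.

Request:
apply_moves(deltas=[{"x": 0, "y": 0.08, "z": 0, "turn": 0}, {"x": 0, "y": 0.14, "z": 0, "turn": 0}, {"x": 0, "y": 0.175, "z": 0, "turn": 0}, {"x": 0, "y": 0.185, "z": 0, "turn": 0}, {"x": 0, "y": 0.19, "z": 0, "turn": 0}, {"x": 0, "y": 0.192, "z": 0, "turn": 0}, {"x": 0, "y": 0.192, "z": 0, "turn": 0}])

```text
t: 11.2
tcp_pos: [450.7, 278.7, 127.5]
eef_rot: [0.04, 0.707, -0.706, -0.034]
contact_force: [-1.0, 0.9, -0.2]
gripper_width: 0.1
```

Request:
apply_moves(deltas=[{"x": 0, "y": 0.004, "z": 0, "turn": 0}, {"x": 0, "y": 0.008, "z": 0, "turn": 0}, {"x": 0, "y": 0.012, "z": 0, "turn": 0}, {"x": 0, "y": 0.016, "z": 0, "turn": 0}, {"x": 0, "y": 0.019, "z": 0, "turn": 0}, {"x": 0, "y": 0.019, "z": 0, "turn": 0}])

```text
t: 11.8
tcp_pos: [451.1, 279.0, 120.0]
eef_rot: [0.04, 0.707, -0.705, -0.034]
contact_force: [0.6, 0.0, 1.5]
gripper_width: -0.1
```

Request:
apply_moves(deltas=[{"x": 0, "y": 0.0025, "z": 0, "turn": 0}, {"x": 0, "y": 0.005, "z": 0, "turn": 0}, {"x": 0, "y": 0.005, "z": 0, "turn": 0}])

```text
t: 12.1
tcp_pos: [451.3, 279.0, 118.1]
eef_rot: [0.04, 0.707, -0.705, -0.034]
contact_force: [2.0, 0.9, 4.0]
gripper_width: -0.1
```

Request:
apply_moves(deltas=[{"x": 0, "y": 0.0025, "z": 0, "turn": 0}, {"x": 0, "y": 0.0025, "z": 0, "turn": 0}])

```text
t: 12.3
tcp_pos: [451.4, 279.0, 117.5]
eef_rot: [0.04, 0.707, -0.705, -0.034]
contact_force: [0.5, -0.8, 5.3]
gripper_width: -0.1
```

Force is rising on the seat. I'll retreat and verify.

Request:
apply_moves(deltas=[{"x": 0, "y": -0.04, "z": 0, "turn": 0}, {"x": 0, "y": -0.13, "z": 0, "turn": 0}, {"x": 0, "y": -0.23, "z": 0, "turn": 0}, {"x": 0, "y": -0.23, "z": 0, "turn": 0}, {"x": 0, "y": -0.23, "z": 0, "turn": 0}])

```text
t: 12.8
tcp_pos: [449.9, 279.1, 209.4]
eef_rot: [0.04, 0.707, -0.705, -0.034]
contact_force: [-0.3, -0.6, -0.7]
gripper_width: -0.1
```

```bash
python3 - <<'E'
from h import *
cap('wrist'); z=ld('wrist')
for a in (-13,-9,-5,0,5,9,13):
    P=np.array([435,280.5,93])+a*np.array([.99,-.12,.17]); print(a,dep(z,proj(z,[P]))[0].round(1), 'level', round(P[2],1))
cv2.imwrite('pics/w5.png',z['p'][...,::-1])
p0=ld('top')['p'].astype(int); s0=ld('side')['p'].astype(int)
for n,o in(('top',p0),('side',s0)):
    p,_=cap(n); m=(abs(p.astype(int)-o).max(2)>40).astype('uint8')
    k,l,st,c=cv2.connectedComponentsWithStats(m); print(n,[tuple(st[i]) for i in range(1,k) if st[i,4]>12])
print(arm.get_state()['contact_force'])
E
```

```text
-13 [423.2 281.9  93.2] level 90.8
-9 [426.3 281.6  91.9] level 91.5
-5 [430.1 281.1  92.3] level 92.2
0 [434.6 280.5  92.1] level 93.0
5 [439.8 279.9  93.6] level 93.8
9 [443.7 279.4  93.9] level 94.5
13 [447.7 279.   94.8] level 95.2
top [(np.int32(41), np.int32(151), np.int32(228), np.int32(249), np.int32(17640)), (np.int32(94), np.int32(157), np.int32(23), np.int32(39), np.int32(391)), (np.int32(193), np.int32(198), np.int32(15), np.int32(13), np.int32(137)), (np.int32(0), np.int32(319), np.int32(103), np.int32(57), np.int32(3362)), (np.int32(269), np.int32(335), np.int32(35), np.int32(21), np.int32(230)), (np.int32(303), np.int32(341), np.int32(30), np.int32(38), np.int32(489)), (np.int32(273), np.int32(343), np.int32(20), np.int32(19), np.int32(142)), (np.int32(312), np.int32(390), np.int32(6), np.int32(10), np.int32(39))]
side [(np.int32(20), np.int32(0), np.int32(109), np.int32(70), np.int32(2112)), (np.int32(93), np.int32(0), np.int32(8), np.int32(3), np.int32(14)), (np.int32(116), np.int32(0), np.int32(94), np.int32(42), np.int32(1131)), (np.int32(212), np.int32(0), np.int3
[... 1053 characters left out ...]
, (np.int32(55), np.int32(156), np.int32(15), np.int32(32), np.int32(164)), (np.int32(65), np.int32(190), np.int32(18), np.int32(38), np.int32(190)), (np.int32(153), np.int32(202), np.int32(6), np.int32(14), np.int32(29)), (np.int32(164), np.int32(202), np.int32(9), np.int32(22), np.int32(60)), (np.int32(135), np.int32(220), np.int32(18), np.int32(29), np.int32(153)), (np.int32(156), np.int32(223), np.int32(21), np.int32(29), np.int32(250)), (np.int32(174), np.int32(223), np.int32(4), np.int32(14), np.int32(26)), (np.int32(155), np.int32(250), np.int32(9), np.int32(9), np.int32(25)), (np.int32(162), np.int32(253), np.int32(6), np.int32(8), np.int32(14))]
[ 0.26624174 -1.62800159  0.15035666]
```

View pics/w5.png

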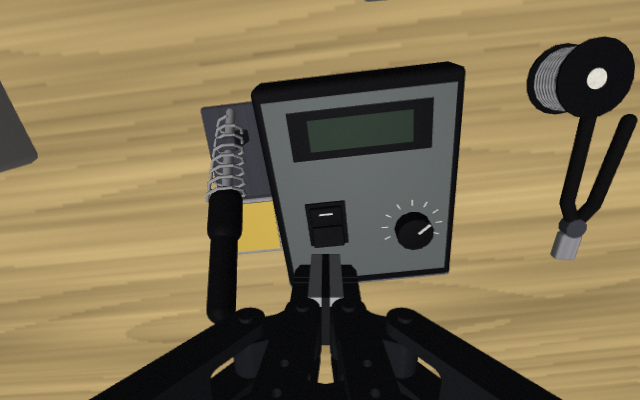

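The station rocker's marked half now lies level with the panel (slope about 0.15 against 0.175 expected) and the front half is up. The dial mark looks unchanged. Differences in the top and side views lie only where the arm is. Handing in.

```bash
python3 -c "
from h import *
print(arm.sign_off())"
```

```text
the job is handed in; nothing more can be done
None
```

With the gripper shut, I switched on the light box, then the extractor, then the soldering station, and handed the job in at about 13 s. The highest force I read was about 7 N. The sign-off reports no verdict, so the result below rests on my own checks.

- **Light box:** the pressed half reads level at about 50.5 mm and the opposite edge stands up at about 56 mm, so it is on.
- **Extractor:** the button top reads 206–207 mm, down from 213 mm, so it is latched. One stray depth point there (420 mm) disagreed, and I took it as noise.
- **Station:** the marked half lies flush, and the force was rising on the seat when I stopped, at 5.3 N. The front edge measured about 1.5–2 mm lower than the full raise I expected, so this depth check agrees only roughly.
- **Everything else:** comparing the top and side views before and after shows changes only around the arm. In the last wrist picture the dial mark looks unmoved, and the arm was clear of everything.

One move call was refused early on for a missing field; nothing moved, and I sent it again.

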